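# Park the sprung belt tensioner of a rotary-speaker drive

## Task

Park the belt tensioner on the speaker's drive board so a new belt can go on: put the yellow locking pin into the hole in the tensioner arm's end, use it to swing the sprung arm round until its blue pointer stands at the red magnet on the scale, and feel there for the hole in the plate below and push the pin fully home into it, so that the arm stays put when you let go. Work gently: never force the pin, do not let the arm fly back or run past the end of its scale, and leave the mug, effect pedal and screwdriver where they are.

Things in the scene. Friction and masses are not known exactly. Their poses are not given: they have to be found in the camera images.
- pin_grip (a point): Centre of the yellow grip of the loose steel locking pin (about 90 g). The grip is an upright cylinder, 24 mm diameter, 40 mm tall; this point lies half-way up it, 62 mm above the pin's tip. z axis: up along the pin. At the start the pin stands in the tool block.
- pin_shoulder (a point): Centre of the underside of the pin's steel shoulder (18 mm diameter, 8 mm tall, under the grip), 28 mm below the grip's centre. It rests on the boss's top when the pin is fully home. Below it: shank, 10 mm diameter, 34 mm long, its last 3 mm narrowing to 8 mm.
- tool_block: Dark wooden tool block, 60 x 100 mm, 30 mm tall, on the bench at the robot's left or right; origin at the centre of its underside. The pin stands in its middle hole, 12 mm wide and 24 mm deep.
- board: Plywood drive board of a rotary speaker, 360 x 340 mm, 18 mm thick, fixed on the bench; origin at the centre of its underside. Carries the tensioner arm and, on the side away from the robot, a black horn pulley (150 mm diameter, top at 60 mm, tube to 106 mm) and a flat motor. Heights given here are above the bench.
- pivot (a point): On the vertical pivot axis of the tensioner arm, fixed on the board, at the height of the boss's top (58 mm). A black idler pulley (42 mm diameter, top at 65 mm) sits on the arm 70 mm from this axis, between it and the boss.
- boss (a point): Centre of the mouth of the vertical through hole (11.8 mm wide, 2 mm chamfer) in the dark steel boss at the arm's end: 30 x 30 mm, top at 58 mm, underside at 42 mm. 125 mm from the pivot axis; moves with the arm. x: outward along the arm; z up; y: square to the arm, towards its rest side (the arm is swung towards -y).
- pointer (a point): Tip of the blue pointer at the arm's outer end, 168 mm from the pivot axis, 42 mm high, just over the white scale; axes as for the boss. The scale has a tick every 5 degrees, long ones at 15, 30 and 45 degrees of swing.
- red_mark: Red button magnet, 14 mm diameter, 4 mm thick, on the white scale, 183 mm from the pivot axis; origin at its underside, 40 mm high. It stands at one of the three long ticks, in line with the pivot, near one of the plate's holes. Grey magnets stand at the other two.
- tensioner (a joint): Swing of the sprung arm in rad: 0 at rest, growing clockwise seen from above; the scale ends at 1.0. At the boss the spring pushes back with about 4 N at rest, rising to 10 N at 45 degrees. The long ticks are at 0.262, 0.524 and 0.785. The arm sags back a few mm behind a gripper that pushes it, so go by this reading or the pointer.
- plate (a point): Top face of the aluminium index plate at the board (40 mm high, 14 mm thick, open below), a point near its middle; the arm's boss passes 2 mm above it. Three vertical 11.8 mm through holes (chamfer 1 mm) lie on the boss's circle, one near each magnet's line: the plate is clamped in slots, so each may be up to 6 mm round the circle either way, to be found by feel.
- mug: Blue ceramic mug, 80 mm diameter, 95 mm tall, on the bench at the left; bystander. Origin at the centre of its underside.
- effect_pedal: Green guitar effect pedal, 120 x 70 x 50 mm with two knobs, on the bench on the side opposite the tool block; bystander. Origin at the centre of its underside.
- screwdriver: Screwdriver lying on the bench at the right; bystander.
Mind the look-alikes: they are no part of the job. What is meant by the part that bears pin_grip is not black or white, and is the smaller of those in its own colour.

How it is judged (in metres and radians):
On the way, in this order (a step that is already met when the one before it is completed fails the run):
1. the pin's nose is in the hole of the arm's boss (5 mm deep or more) while the arm is still near its rest position (horizontal distance between pin_shoulder and boss below 0.005 m and z of pin_shoulder in the frame of boss below 0.029 m and value of joint tensioner below 0.15 rad), for 0.1 s.
2. the arm has been swung, with the pin in its boss, until the pointer is within 13 mm of the red magnet's line (y of red_mark in the frame of pointer between -0.013 and 0.013 m and z of pin_shoulder in the frame of boss below 0.029 m and horizontal distance between pin_shoulder and boss below 0.006 m), for 0.2 s.
At the end, for the whole second after the job is handed in: The arm stays parked with its pointer within 13 mm of the red magnet's line, held by the pin, which is upright and fully home through the arm's boss into the plate (shoulder within 3 mm of the boss's top), nothing touched by the robot and the arm at rest (y of red_mark in the frame of pointer between -0.013 and 0.013 m and z of pin_shoulder in the frame of boss below 0.003 m and horizontal distance between pin_shoulder and boss below 0.004 m and angle between pin_grip's own z axis and vertical below 0.15 rad and velocity of joint tensioner between -0.05 and 0.05 rad/s).
It fails at once if the pin is forced: more than 45 N in all between the pin and the drive board with its arm (contact force between pin and board above 45 N).
It fails at once if the arm flies back (faster than 2.5 rad/s towards rest) (velocity of joint tensioner below -2.5 rad/s).
It fails at once if the arm is run past the end of its scale (value of joint tensioner above 1 rad).
It fails at once if the mug, effect pedal or screwdriver is moved by more than 20 mm (distance of any of mug, effect_pedal, screwdriver from where it was at the start of the episode above 0.02 m).
It also fails if it takes over 67 s, if anything falls off the work surface, if the arm or the gripper's body presses on something with over 40 N, if the wrist force passes 120 N, or if a joint passes its speed limit or range.

## Robot

A 6-joint arm with a two-finger parallel gripper is mounted at the origin on the work surface. World frame = base frame: x ahead of the robot, y to its left, z up, the work surface at z = 0. Lengths are in mm, angles in rad, forces in N, time in s.
With the tool pointing down it reaches from about 300 to 875 mm from the base axis. Payload 4.2 kg.
Tool frame: the origin (TCP) lies midway between the tips of the shut fingers; the grasp point (between the pads) lies robot.grip_point_offset behind it (robot.grip_point_offset is the distance from the TCP to the grasp point, in mm); z points along the fingers, y is the line along which they close (so a half turn about z gives the same grasp; the last joint's range is limited). The gripper opens to 85 mm and grips with 20 to 120 N. Pads are 22 mm wide; open, the fingers measure 114 mm over their backs; the gripper's body (76 mm by 85 mm) begins 54 mm behind the grasp point. The pads swing forward as they close: fully open they stand 13 mm farther back than shut.
Start: joints at [1.321, 0.32, 1.565, -0, 1.257, -0.02], TCP at [130.977, 559.902, 193.238] pointing down, gripper open.
Joint ranges: [-3.11, 3.11], [-0.84, 2.01], [0.21, 2.61], [-1.34, 4.49], [0.05, 2.63], [-2.56, 2.56]. Speed limits (rad/s): [2.57, 2.57, 3.14, 3.14, 3.14, 3.14].

## Interface

Orientations are given as [roll, pitch, yaw] about the fixed x, y, z axes, in that order (R = Rz(yaw) Ry(pitch) Rx(roll)).
In Python, from workcell import robot gives the robot as it stands. The module is installed in compiled form; this text tells all that it offers.
- The arm moves only by the tool arm_command, never from a script. Its argument "plan" is a list of rows, each a list of 6 numbers: the shift along the tool's x, y, z scaled (see below), then the turn, a rotation vector about the tool's x, y, z scaled (see below). A call has 1 to 12 rows; each row is the pose to reach, as a shift and turn from the pose commanded when the call began, along the tool's axes at that moment, turning the shorter way round; what a row does not reach only later rows make up. The controller multiplies each number of a shift by 500 mm and each number of a turn by pi rad. A row lasts 1/10 s, in which the tool goes at most 50 mm and 8.59 degrees, less where a joint would pass 70% of its speed; a pose out of reach is approached as far as the arm can. A call with a number of a shift or a turn outside -1 to 1 is refused whole. A call with a gripper value outside its range is refused whole. "hand" is the opening, from 0 (shut) to 1 (fully open), set as the call begins (left out, the last holds). The fingers move at their own pace and stop on an object; "squeeze" is the grip in N (left out, the last holds). Time passes only in rows, so rows that repeat a pose let the fingers close. It gives the time, the measured TCP pose, the force, the opening and the grip force at its end, in the units of the state.
- robot.get_obs(): the state, without advancing time (a new reading comes with each control period).
- robot.camera(name): name is "side" or "top" or "wrist"; returns a dict with "img" (480x640x3 uint8, blue, green, red), "vertical_fov" (degrees; the focal length in pixels is half the picture's height over the tangent of half this angle, whatever the lens; pixels are square), "cx", "cy" (the principal point, pixels), "R" (3x3) and "t" (3): a world point X has camera coordinates R X + t; the wrist camera has in their place "tool_from_camera" (4x4, takes a point from camera to tool coordinates, whose origin is the TCP and whose axes are the flange's). Camera axes: x right, y down, z forward; pixel columns grow to the right and rows downward; lengths in mm; the calibration is good to about 2 mm. The wrist camera is an equidistant fisheye: a pixel r from the principal point sees the ray r / f radians off the axis. A picture is of the moment at which its call begins: read the wrist's pose just before it. There is no depth.
- robot.close_job(): hands the job in; it is judged then, once.
The state is a dict: "clock": time; "joint_positions": joint angles; "joint_vel": joint speeds; "joint_efforts": joint torques, N m; "eef_pos": TCP position; "tool_rot": TCP orientation; "contact_force": force on the tool from outside, world axes, zero at the start; "ft_torque": the same for the moment, N m; "width": opening from 0.0 (shut) to 1.0 (fully open); "grasp_force": force on a finger pad.
Only numpy, scipy, OpenCV 4.12 (cv2) and the standard library are available. Lean on these libraries where they do the work, as an engineer would, in place of code of your own. Each camera call takes 0.05 s, during which the arm holds its last target. There are 200 camera calls.

## Working session

There is one attempt and no reset: what is moved stays moved. The work goes in short steps, Python scripts to look and compute and a tool call to move; the robot and the scene stay as the last step left them, time stands still between calls to the robot, and variables do not carry over. Pictures are saved under pics/ and viewed, at most 10 in all, crops included, and the job is handed in when it is done.

Besides the shell and the picture viewer there is one more tool, called after ">>>" by a JSON object that holds its "op" and its "data", one argument or row to a line. arm_command: Moves the arm, as the interface text tells. Its arguments: {"type":"object","properties":{"plan":{"type":"array","items":{"type":"array","items":{"type":"number","minimum":-1,"maximum":1}}},"hand":{"type":"number"},"squeeze":{"type":"number"}},"required":["plan"]}

```bash
mkdir -p pics; cat > h.py <<'E'
import numpy as np, cv2
from workcell import robot
def ray(c,u,v):
    f=240/np.tan(np.radians(c["vertical_fov"])/2)
    d=np.array([(u-c["cx"])/f,(v-c["cy"])/f,1.0]); R=np.array(c["R"]);t=np.array(c["t"])
    return -R.T@t, R.T@d
def on(c,u,v,z):
    o,d=ray(c,u,v); return (o+d*(z-o[2])/d[2]).round(1)
def proj(c,X):
    f=240/np.tan(np.radians(c["vertical_fov"])/2)
    p=np.array(c["R"])@np.array(X)+np.array(c["t"]); return (p[:2]/p[2]*f+[c["cx"],c["cy"]]).round(1)
E
python3 - <<'E'
from h import *
import pickle
o=robot.get_obs();print(o, robot.grip_point_offset)
for n in("top","side"):
    c=robot.camera(n);cv2.imwrite(f"pics/{n}0.png",c["img"]);pickle.dump(c,open(n+".pkl","wb"))
    print(n,c["vertical_fov"],-np.array(c["R"]).T@np.array(c["t"]))
E
```

```text
{'clock': 0.0, 'joint_positions': array([ 1.32099284e+00,  3.20272571e-01,  1.56568936e+00,  1.64224818e-06,
        1.25739722e+00, -1.99823663e-02]), 'joint_vel': array([ 1.38420974e-03, -4.59324922e-04, -2.66914530e-05, -1.03818699e-03,
       -1.05296431e-03,  1.17960733e-03]), 'joint_efforts': array([-3.37330042e-03, -4.15516269e+01, -2.34160459e+01, -1.89604530e-04,
        7.82652962e-03, -9.25533996e-07]), 'eef_pos': array([130.83939945, 559.3497405 , 192.38941076]), 'tool_rot': array([-3.13982654e+00, -3.68575238e-05,  2.91177099e+00]), 'contact_force': array([ 0.72015751, -1.15151793, -0.7915331 ]), 'ft_torque': array([0.03085263, 0.00640635, 0.02970378]), 'grasp_force': 0.0, 'width': 0.9943244796536126} 18.700000000000003
top 55.390903625067715 [ 321.22290825   -2.89154989 1230.68943272]
side 53.838444628716594 [ 213.71098917 -748.38887552  927.20029227]
```

View pics/top0.png

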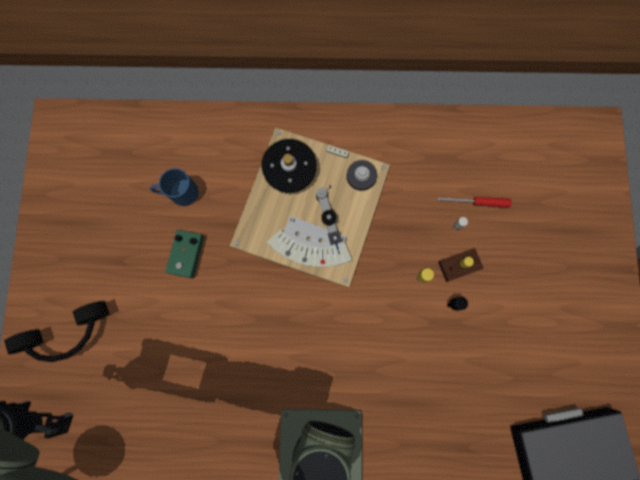

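View pics/side0.png

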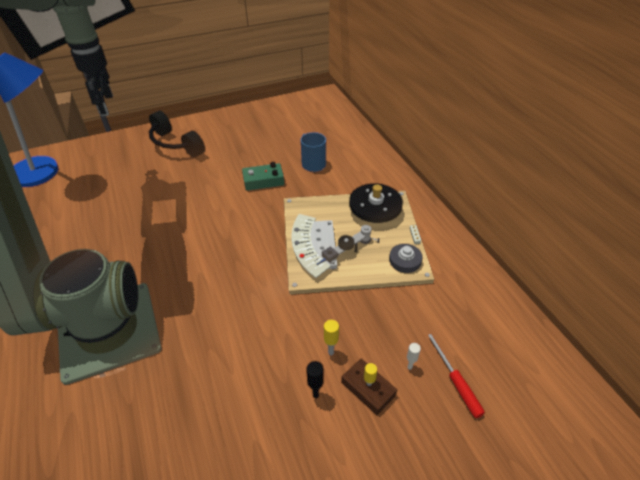

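The candidates for the pin in the top view are:
- the yellow grip in the tool block (468,262)
- a larger free-standing yellow one (427,274)
- a white one (462,222)
- a black one (458,302)

I choose the smaller yellow one, in the block. The red magnet is near (323,262), and the arm's boss is near (335,239). Next I check these in a close crop and measure them.

```bash
python3 - <<'E'
from h import *
import pickle
T=pickle.load(open("top.pkl","rb"));S=pickle.load(open("side.pkl","rb"))
a=cv2.resize(T["img"][175:275,225:358],(798,600),interpolation=cv2.INTER_CUBIC)
b=cv2.resize(T["img"][210:310,410:510],(400,400),interpolation=cv2.INTER_CUBIC)
d=cv2.resize(S["img"][310:410,300:400],(400,400),interpolation=cv2.INTER_CUBIC)
cv2.imwrite("pics/board.png",a);cv2.imwrite("pics/pins.png",np.hstack([b,d]))
def blobs(c,lo,hi,name):
    m=cv2.inRange(cv2.cvtColor(c["img"],cv2.COLOR_BGR2HSV),lo,hi)
    n,_,st,ce=cv2.connectedComponentsWithStats(m)
    for i in range(1,n):
        if st[i,4]>8: print(name,ce[i].round(1),st[i])
for n,c in(("top",T),("side",S)):
    blobs(c,(22,150,120),(35,255,255),n+" yellow"); blobs(c,(0,200,110),(4,255,255),n+" red")
E
```

```text
top yellow [468.2 261.3] [464 257  10  10  76]
top yellow [426.8 274.2] [421 268  13  13 131]
top red [488.2 199.7] [486 199   5   3   9]
top red [497.5 202.4] [491 198  16   9  45]
top red [478.9 203.4] [475 203   8   2  10]
side yellow [330.8 331.7] [324 320  15  25 323]
side yellow [370.  372.1] [365 363  12  20 193]
side red [466.6 394.1] [450 370  34  48 577]
```

View pics/board.png

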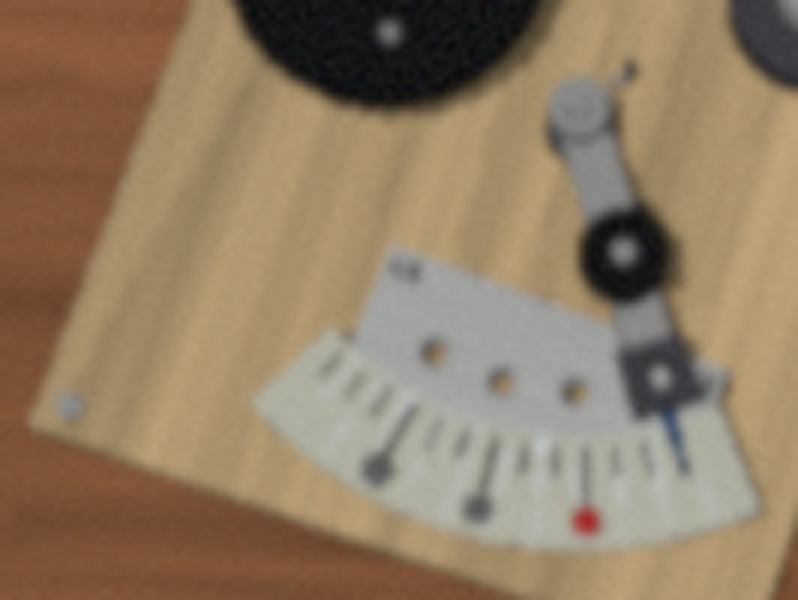

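View pics/pins.png

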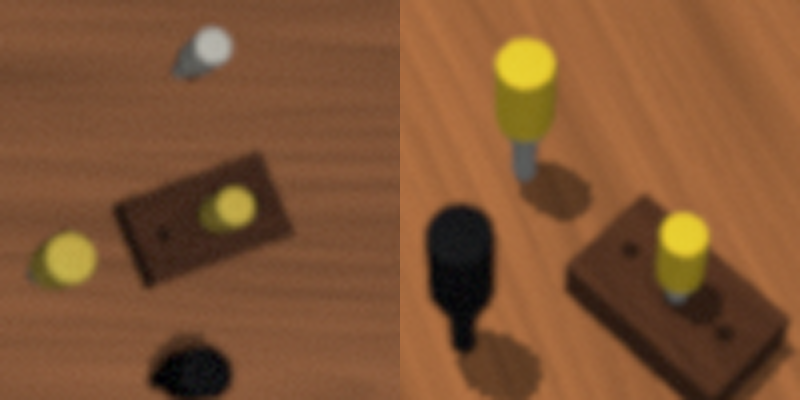

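The pin crop confirms it: the smaller yellow grip stands in the block, and the free-standing yellow one is larger. The board crop shows the red magnet at (587,521), on the long tick nearest the arm (15°). The boss hole is at (661,377), the pivot at (583,108), and the plate hole near the red line is at (573,392).

```bash
python3 - <<'E'
from h import *
import pickle
T=pickle.load(open("top.pkl","rb"));S=pickle.load(open("side.pkl","rb"))
cr=lambda u,v,s,x,y:((u+.5)/s-.5+x,(v+.5)/s-.5+y)
print("pin",on(T,*cr(235,206,4,410,210),88),on(S,*cr(283,235,4,300,310),88))
B=lambda u,v,z:on(T,*cr(u,v,6,225,175),z)
piv=B(583,108,65);boss=B(661,377,58);red=B(587,521,44);hole=B(573,392,40);idl=B(623,252,65);ptr=B(686,472,42)
print(piv,boss,red,hole,idl,ptr)
for p,n in((boss,125),(red,183),(hole,125),(idl,70),(ptr,168)):
    d=(p-piv)[:2];print(np.hypot(*d).round(1),n,np.degrees(np.arctan2(d[1],d[0])).round(1))
print("side px boss, pivot", proj(S,boss),proj(S,piv))
print("block",[on(T,*cr(u,v,4,410,210),30) for u,v in((115,207),(260,153),(293,235),(148,287))])
print("decoy",on(T,*cr(71,258,4,410,210),100))
E
```

```text
pin [ 479.1 -364.1   88. ] [ 478.7 -362.8   88. ]
[657.7   8.1  65. ] [539.3 -28.   58. ] [477.5   3.1  44. ] [535.2  10.3  40. ] [593.1 -10.5  65. ] [500.2 -39.8  42. ]
123.8 125 -163.0
180.3 183 -178.4
122.5 125 179.0
67.2 70 -163.9
164.6 168 -163.1
side px boss, pivot [329.1 253.2] [365.2 228.4]
block [array([ 485. , -303.3,   30. ]), array([ 522.9, -400.4,   30. ]), array([ 468.5, -419.8,   30. ]), array([ 432.5, -323.5,   30. ])]
decoy [ 443.1 -257.7  100. ]
```

>>> {"op": "arm_command", "data": {
  "plan": [
    [-0.743,-0.812,-0.014,0,0,-0.0732],
    [-0.743,-0.812,-0.014,0,0,-0.0732],
    [-0.743,-0.812,-0.014,0,0,-0.0732],
    [-0.743,-0.812,-0.014,0,0,-0.0732],
    [-0.743,-0.812,-0.014,0,0,-0.0732],
    [-0.743,-0.812,-0.014,0,0,-0.0732],
    [-0.743,-0.812,-0.014,0,0,-0.0732],
    [-0.743,-0.812,-0.014,0,0,-0.0732],
    [-0.743,-0.812,-0.014,0,0,-0.0732],
    [-0.743,-0.812,-0.014,0,0,-0.0732],
    [-0.743,-0.812,-0.014,0,0,-0.0732],
    [-0.743,-0.812,-0.014,0,0,-0.0732]
  ],
  "hand": 1,
  "squeeze": 60
}}

```text
clock: 1.3
eef_pos: [402.5, 75.2, 200.1]
tool_rot: [-3.14, 0.001, 3.133]
contact_force: [-0.7, 0.5, -0.2]
width: 1.0
grasp_force: 0.0
```

>>> {"op": "arm_command", "data": {
  "plan": [
    [-0.153,-0.877,0.06,0,0,0],
    [-0.153,-0.877,0.06,0,0,0],
    [-0.153,-0.877,0.06,0,0,0],
    [-0.153,-0.877,0.06,0,0,0],
    [-0.153,-0.877,0.06,0,0,0],
    [-0.153,-0.877,0.06,0,0,0],
    [-0.153,-0.877,0.06,0,0,0],
    [-0.153,-0.877,0.06,0,0,0],
    [-0.153,-0.877,0.06,0,0,0],
    [-0.153,-0.877,0.06,0,0,0],
    [-0.153,-0.877,0.06,0,0,0]
  ]
}}

```text
clock: 2.4
eef_pos: [476.6, -357.9, 169.0]
tool_rot: [3.139, -0.002, 3.141]
contact_force: [0.3, 0.3, -0.2]
width: 1.004
grasp_force: 0.0
```

```bash
cat >> h.py <<'E'
from scipy.spatial.transform import Rotation as Ro
def wsnap():
    o=robot.get_obs(); c=robot.camera("wrist"); c["p"]=o["eef_pos"]; c["Rt"]=Ro.from_euler("xyz",o["tool_rot"]).as_matrix(); return c
def won(c,u,v,z):
    f=240/np.tan(np.radians(c["vertical_fov"])/2); x,y=u-c["cx"],v-c["cy"]; r=np.hypot(x,y)+1e-9; th=r/f
    d=np.array([np.sin(th)*x/r,np.sin(th)*y/r,np.cos(th)]); M=np.array(c["tool_from_camera"])
    o=c["p"]+c["Rt"]@M[:3,3]; d=c["Rt"]@M[:3,:3]@d
    return (o+d*(z-o[2])/d[2]).round(1)
def ymask(c):
    m=cv2.inRange(cv2.cvtColor(c["img"],cv2.COLOR_BGR2HSV),(20,130,60),(36,255,255))
    n,_,st,ce=cv2.connectedComponentsWithStats(m)
    return [(st[i],ce[i].round(1)) for i in range(1,n) if st[i,4]>60]
E
python3 - <<'E'
from h import *
c=wsnap();cv2.imwrite("pics/w1.png",c["img"]);print(c["p"],np.array(c["tool_from_camera"]).round(2),c["vertical_fov"])
for s,ce in ymask(c): print(s,ce,won(c,*ce,88))
E
```

```text
[ 476.63310572 -357.92738901  169.02179447] [[   0.     -0.94   -0.33   85.25]
 [   1.     -0.      0.      0.54]
 [  -0.     -0.33    0.94 -180.25]
 [   0.      0.      0.      1.  ]] 65.70646984690485
[ 424  160   60   54 2218] [454.3 185.9] [ 441.8 -255.6   88. ]
[ 293  204   33   43 1130] [309.4 225.7] [ 473.3 -363.9   88. ]
[626 394  14  23 223] [633.8 404. ] [738.5  98.7  88. ]
```

View pics/w1.png

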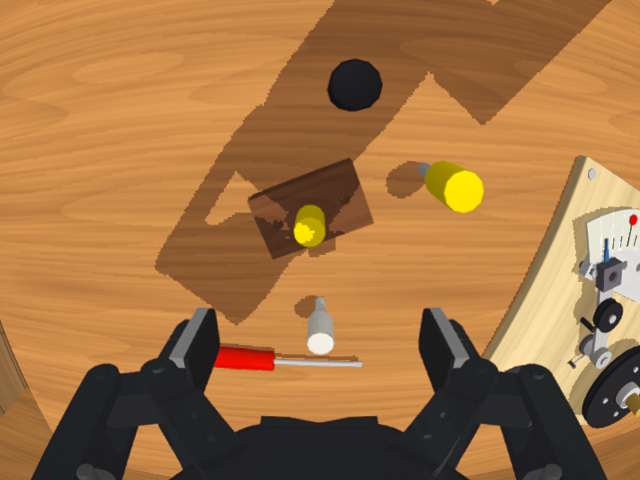

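The wrist view shows the small yellow grip in the block, its top disc at about (310,231). The decoys at (454,186), (320,340) and (355,85) are clear of the fingers. The grip works out at about (478,-364), which agrees with the top view.

>>> {"op": "arm_command", "data": {
  "plan": [
    [-0.003,-0.011,0.06,0,0,0],
    [-0.003,-0.011,0.12,0,0,0],
    [-0.003,-0.011,0.18,0,0,0],
    [-0.003,-0.011,0.22,0,0,0],
    [-0.003,-0.011,0.238,0,0,0],
    [-0.003,-0.011,0.238,0,0,0],
    [-0.003,-0.011,0.238,0,0,0]
  ]
}}

```text
clock: 3.15
eef_pos: [479.1, -363.7, 52.4]
tool_rot: [-3.141, 0.002, -3.14]
contact_force: [-0.4, -0.9, 0.4]
width: 0.999
grasp_force: 0.0
```

>>> {"op": "arm_command", "data": {
  "plan": [
    [0,0,0,0,0,0],
    [0,0,0,0,0,0],
    [0,0,0,0,0,0],
    [0,0,0,0,0,0],
    [0,0,0,0,0,0],
    [0,0,0,0,0,0],
    [0,0,0,0,0,0],
    [0,0,0,0,0,0]
  ],
  "hand": 0
}}

```text
clock: 3.95
eef_pos: [478.3, -364.0, 51.1]
tool_rot: [3.141, -0.0, -3.141]
contact_force: [-0.5, 0.0, -0.1]
width: 0.002
grasp_force: 0.0
```

The fingers shut on nothing, so I look before doing anything else.

```bash
python3 - <<'E'
from h import *
c=wsnap();s=robot.camera("side")
im=np.hstack([cv2.resize(c["img"],(400,300)),cv2.resize(s["img"][280:430,280:480],(400,300))])
cv2.imwrite("pics/w2.png",im)
for a,ce in ymask(c): print(a,ce,won(c,*ce,88))
for a,ce in ymask(s): print(a,ce,on(s,*ce,70))
print(c["p"],robot.get_obs())
E
```

```text
[ 494  188  103   95 6372] [546.5 233.9] [ 441.4 -257.    88. ]
[ 291  256   52   51 1785] [316.1 279.7] [ 462.2 -364.5   88. ]
[372 184  10  12  79] [376.9 189.2] [756.5 130.1  70. ]
[324 319  15  26 344] [330.9 331.6] [ 447.3 -244.7   70. ]
[363 369  14  15 154] [369.7 376.2] [ 475.3 -369.1   70. ]
[ 478.28897738 -364.04004607   51.10133241] {'clock': 4.05, 'joint_positions': array([-6.69734372e-01,  4.78521264e-01,  1.69788868e+00,  1.07206523e-04,
        9.65271469e-01, -2.24073084e+00]), 'joint_vel': array([ 0.00010999,  0.00138654, -0.00129327, -0.00112436, -0.00066954,
       -0.00126699]), 'joint_efforts': array([-4.95283995e-03, -4.63232124e+01, -1.97974867e+01, -2.65265953e-05,
        1.02428985e-03,  2.47569244e-05]), 'eef_pos': array([ 478.30696063, -364.02524283,   51.12467858]), 'tool_rot': array([ 3.14146845e+00, -1.48479573e-05, -3.14145353e+00]), 'contact_force': array([ 0.40581566, -0.2205605 , -0.56427449]), 'ft_torque': array([-0.06164485,  0.03484069, -0.02506327]), 'grasp_force': 0.0, 'width': -0.0019251693877840189}
```

View pics/w2.png

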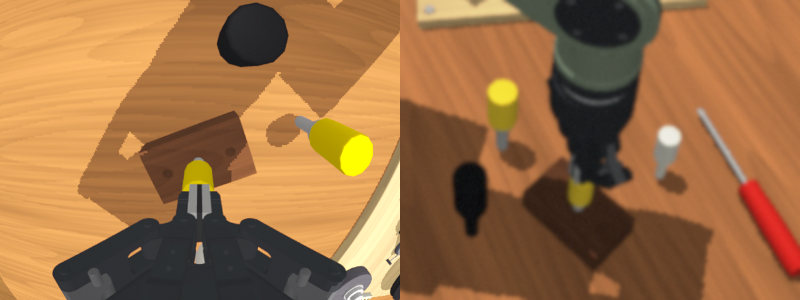

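The shut fingers sit just above the grip's top. Their tips show about 37 mm short of the stated TCP in this view, and the side view agrees: only the top of the grip is hidden. So I open the fingers, go lower with a check on the force, and close again.

>>> {"op": "arm_command", "data": {
  "plan": [
    [0,0,0,0,0,0],
    [0,0,0,0,0,0],
    [0,0,0,0,0,0],
    [0,0,0,0,0,0],
    [0,0,0,0,0,0],
    [0,0,0,0,0,0]
  ],
  "hand": 1
}}

```text
clock: 4.65
eef_pos: [478.3, -364.0, 51.2]
tool_rot: [3.142, 0.0, -3.141]
contact_force: [-0.5, 0.5, 0.7]
width: 0.997
grasp_force: 0.0
```

>>> {"op": "arm_command", "data": {
  "plan": [
    [0,0,0.015,0,0,0],
    [0,0,0.03,0,0,0],
    [0,0,0.045,0,0,0],
    [0,0,0.06,0,0,0],
    [0,0,0.068,0,0,0],
    [0,0,0.068,0,0,0]
  ]
}}

```text
clock: 5.25
eef_pos: [477.8, -363.6, 16.2]
tool_rot: [3.14, -0.001, -3.141]
contact_force: [0.3, 0.7, 0.0]
width: 0.997
grasp_force: 0.0
```

>>> {"op": "arm_command", "data": {
  "plan": [
    [0,0,0,0,0,0],
    [0,0,0,0,0,0],
    [0,0,0,0,0,0],
    [0,0,0,0,0,0],
    [0,0,0,0,0,0],
    [0,0,0,0,0,0],
    [0,0,0,0,0,0]
  ],
  "hand": 0
}}

```text
clock: 5.95
eef_pos: [478.5, -364.2, 17.6]
tool_rot: [-3.141, 0.001, -3.141]
contact_force: [-0.2, 0.4, 2.7]
width: 0.262
grasp_force: 58.6
```

>>> {"op": "arm_command", "data": {
  "plan": [
    [0,0,-0.05,0,0,0],
    [0,0,-0.12,0,0,0],
    [0,0,-0.2,0,0,0],
    [0,0,-0.25,0,0,0],
    [0,0,-0.25,0,0,0],
    [0,0,-0.25,0,0,0]
  ]
}}

```text
clock: 6.55
eef_pos: [477.8, -363.6, 141.4]
tool_rot: [3.141, -0.001, -3.141]
contact_force: [0.0, -0.3, -2.5]
width: 0.267
grasp_force: 60.2
```

>>> {"op": "arm_command", "data": {
  "plan": [
    [-0.122,0.672,0,0,0,0],
    [-0.122,0.672,0,0,0,0],
    [-0.122,0.672,0,0,0,0],
    [-0.122,0.672,0,0,0,0],
    [-0.122,0.672,0,0,0,0],
    [-0.122,0.672,0,0,0,0],
    [-0.122,0.672,0,0,0,0],
    [-0.122,0.672,0,0,0,0],
    [-0.122,0.672,0.06,0,0,0],
    [-0.122,0.672,0.06,0,0,0]
  ]
}}

```text
clock: 7.55
eef_pos: [535.0, -27.8, 107.3]
tool_rot: [3.141, -0.011, -3.141]
contact_force: [-0.5, -0.6, -2.6]
width: 0.261
grasp_force: 60.2
```

```bash
python3 - <<'E'
from h import *
import pickle
c=wsnap();pickle.dump(c,open("w3.pkl","wb"));print(c["p"],robot.get_obs()["grasp_force"],robot.get_obs()["width"])
cv2.imwrite("pics/w3.png",cv2.resize(c["img"][170:420,170:470],(720,600),interpolation=cv2.INTER_CUBIC))
E
```

```text
[534.96758966 -27.83779497 107.32933757] 60.23883819580078 0.264943179377187
```

View pics/w3.png

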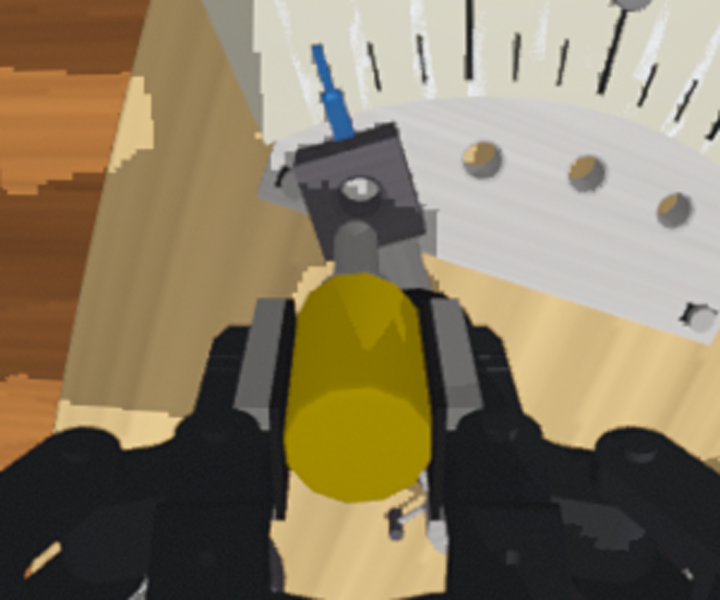

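The view shows the boss hole at crop (361,190), the pin tip at about (356,226), the grip's top disc at (358,443), and the plate hole near the red tick at (482,160).

```bash
python3 - <<'E'
from h import *
import pickle
c=pickle.load(open("w3.pkl","rb"))
P=lambda u,v,z:won(c,(u+.5)/2.4-.5+170,(v+.5)/2.4-.5+170,z)
print("hole",P(361,190,58),"tipfront(-4)",P(356,223,96),"disc",P(358,443,178),"plate holes",P(482,160,40),P(587,173,40),P(674,211,40))
print("long ticks ends",P(470,78,40),"ptr tip",P(318,46,42),robot.get_obs()["eef_pos"],robot.get_obs()["tool_rot"])
E
```

```text
hole [537.3 -26.2  58. ] tipfront(-4) [531.4 -27.5  96. ] disc [533.9 -27.2 178. ] plate holes [534.5   9.7  40. ] [538.7  42.2  40. ] [551.3  72.1  40. ]
long ticks ends [509.7   5.2  40. ] ptr tip [500.1 -38.2  42. ] [536.40474726 -28.25462005 109.16196342] [ 3.14116139 -0.00803297  3.14157388]
```

>>> {"op": "arm_command", "data": {
  "plan": [
    [0.003,0.0024,0.0,0,0,0],
    [0.003,0.0024,0.03,0,0,0],
    [0.003,0.0024,0.06,0,0,0],
    [0.003,0.0024,0.074,0,0,0],
    [0.003,0.0024,0.074,0,0,0],
    [0.003,0.0024,0.074,0,0,0],
    [0.003,0.0024,0.074,0,0,0]
  ]
}}

```text
clock: 8.3
eef_pos: [538.5, -27.0, 76.1]
tool_rot: [-3.142, 0.002, 3.142]
contact_force: [-0.2, 0.2, -0.7]
width: 0.262
grasp_force: 60.2
```

```bash
python3 - <<'E'
from h import *
import pickle
c=wsnap();pickle.dump(c,open("w4.pkl","wb"));print(c["p"],c["Rt"].round(4)[:,2])
cv2.imwrite("pics/w4.png",cv2.resize(c["img"][220:320,260:385],(750,600),interpolation=cv2.INTER_CUBIC))
E
```

```text
[538.46083918 -26.99186273  76.11256473] [ 0.0018 -0.     -1.    ]
```

View pics/w4.png

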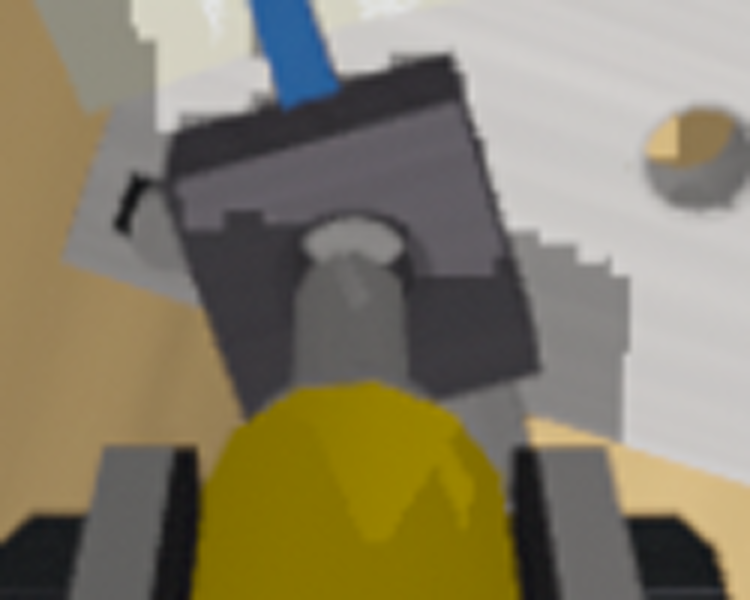

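The tip (front edge at (351,252)) sits almost over the hole, whose centre is at about (355,264).

```bash
python3 - <<'E'
from h import *
import pickle
c=pickle.load(open("w4.pkl","rb"))
P=lambda u,v,z:won(c,(u+.5)/6-.5+260,(v+.5)/6-.5+220,z)
print("hole top edge(-5.9)",P(355,212,58),"boss ctr",P(355,268,58),"hole",P(355,264,58),"tipfront(-4)",P(351,252,64.5), "plate hole",P(697,157,40), robot.get_obs()["eef_pos"])
E
```

```text
hole top edge(-5.9) [533.1 -26.3  58. ] boss ctr [539.  -26.3  58. ] hole [538.6 -26.3  58. ] tipfront(-4) [534.5 -26.7  64.5] plate hole [534.3   9.4  40. ] [538.38951613 -26.93948712  76.06455118]
```

>>> {"op": "arm_command", "data": {
  "plan": [
    [-0.001,0.001,0.006,0,0,0],
    [-0.001,0.001,0.01,0,0,0],
    [-0.001,0.001,0.014,0,0,0],
    [-0.001,0.001,0.018,0,0,0],
    [-0.001,0.001,0.02,0,0,0],
    [-0.001,0.001,0.02,0,0,0]
  ]
}}

```text
clock: 8.95
eef_pos: [539.0, -26.4, 65.1]
tool_rot: [-3.141, 0.002, -3.141]
contact_force: [1.9, 0.5, -0.8]
width: 0.262
grasp_force: 60.4
```

>>> {"op": "arm_command", "data": {
  "plan": [
    [0,0,0.004,0,0,0],
    [0,0,0.008,0,0,0],
    [0,0,0.012,0,0,0],
    [0,0,0.015,0,0,0],
    [0,0,0.015,0,0,0],
    [0,0,0.015,0,0,0]
  ]
}}

```text
clock: 9.55
eef_pos: [538.9, -26.4, 57.7]
tool_rot: [-3.141, 0.001, -3.141]
contact_force: [5.1, -1.0, -1.9]
width: 0.262
grasp_force: 60.4
```

>>> {"op": "arm_command", "data": {
  "plan": [
    [0.0018,0.006,0,0,0,0],
    [0.0034,0.0122,0,0,0,0],
    [0.0049,0.0186,0,0,0,0],
    [0.0062,0.025,0,0,0,0],
    [0.0075,0.0314,0,0,0,0],
    [0.0084,0.0379,0,0,0,0],
    [0.0092,0.0444,0,0,0,0],
    [0.0099,0.0509,0,0,0,0],
    [0.0105,0.0596,0,0,0,0],
    [0.0107,0.0661,0,0,0,0],
    [0.0108,0.0718,0,0,0,0],
    [0.0108,0.0718,0,0,0,0]
  ]
}}

```text
clock: 10.75
eef_pos: [534.1, 8.1, 57.8]
tool_rot: [-3.138, 0.003, -3.14]
contact_force: [6.0, -6.7, -2.7]
width: 0.264
grasp_force: 60.3
```

```bash
python3 - <<'E'
from h import *
import pickle
c=wsnap();o=robot.get_obs();print(o["eef_pos"],o["tool_rot"],o["contact_force"],o["ft_torque"],o["width"])
pickle.dump(c,open("w5.pkl","wb"))
cv2.imwrite("pics/w5.png",cv2.resize(c["img"][150:320,212:426],(755,600),interpolation=cv2.INTER_CUBIC))
E
```

```text
[534.08161233   7.96868074  57.82877964] [-3.13838234e+00  2.62373528e-03 -3.13979992e+00] [ 6.09433698 -5.48728482 -1.86207906] [-1.24273395 -1.25190182 -0.00621885] 0.2684541396945192
```

View pics/w5.png

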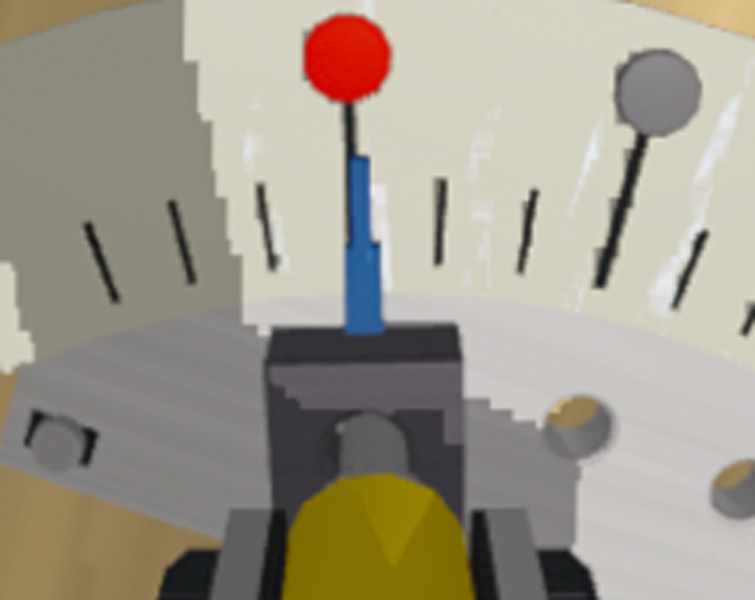

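The pointer stands about 0.7° past the red line, so it is within the band. The plate hole was measured about 1.5 mm further on. I go there and feel downwards gently.

>>> {"op": "arm_command", "data": {
  "plan": [
    [-0.001,0.0015,0,0,0,0],
    [-0.002,0.003,0,0,0,0],
    [-0.002,0.003,0.004,0,0,0],
    [-0.002,0.003,0.008,0,0,0],
    [-0.002,0.003,0.01,0,0,0],
    [-0.002,0.003,0.012,0,0,0],
    [-0.002,0.003,0.014,0,0,0],
    [-0.002,0.003,0.016,0,0,0],
    [-0.002,0.003,0.016,0,0,0]
  ]
}}

```text
clock: 11.7
eef_pos: [534.2, 9.2, 50.2]
tool_rot: [-3.138, 0.001, -3.14]
contact_force: [4.0, -6.7, 1.5]
width: 0.265
grasp_force: 60.8
```

>>> {"op": "arm_command", "data": {
  "plan": [
    [0,0,0.001,0,0,0],
    [0,0,0.002,0,0,0],
    [0,0,0.003,0,0,0],
    [0,0,0.004,0,0,0],
    [0,0,0.004,0,0,0]
  ]
}}

```text
clock: 12.2
eef_pos: [534.3, 9.3, 48.3]
tool_rot: [-3.138, 0.001, -3.14]
contact_force: [3.8, -6.2, 2.8]
width: 0.267
grasp_force: 60.8
```

>>> {"op": "arm_command", "data": {
  "plan": [
    [0,0,0.002,0,0,0],
    [0,0,0.004,0,0,0],
    [0,0,0.006,0,0,0],
    [0,0,0.008,0,0,0],
    [0,0,0.01,0,0,0],
    [0,0,0.01,0,0,0]
  ]
}}

```text
clock: 12.8
eef_pos: [534.3, 9.3, 43.2]
tool_rot: [-3.138, 0.001, -3.14]
contact_force: [4.0, -7.0, 2.9]
width: 0.263
grasp_force: 60.8
```

>>> {"op": "arm_command", "data": {
  "plan": [
    [0,0,0.002,0,0,0],
    [0,0,0.004,0,0,0],
    [0,0,0.006,0,0,0],
    [0,0,0.008,0,0,0],
    [0,0,0.01,0,0,0],
    [0,0,0.012,0,0,0],
    [0,0,0.013,0,0,0],
    [0,0,0.013,0,0,0]
  ]
}}

```text
clock: 13.6
eef_pos: [534.4, 9.3, 36.8]
tool_rot: [-3.139, 0.001, -3.14]
contact_force: [3.7, -6.5, 3.2]
width: 0.263
grasp_force: 60.8
```

>>> {"op": "arm_command", "data": {
  "plan": [
    [0,0,0.001,0,0,0],
    [0,0,0.002,0,0,0],
    [0,0,0.002,0,0,0]
  ]
}}

```text
clock: 13.9
eef_pos: [534.4, 9.3, 35.8]
tool_rot: [-3.139, 0.001, -3.14]
contact_force: [2.9, -6.1, 2.1]
width: 0.262
grasp_force: 60.9
```

Nearly home, so I continue in 0.5 mm steps until I feel the seat.

>>> {"op": "arm_command", "data": {
  "plan": [
    [0,0,0.001,0,0,0],
    [0,0,0.002,0,0,0],
    [0,0,0.002,0,0,0]
  ]
}}

```text
clock: 14.2
eef_pos: [534.5, 9.4, 35.6]
tool_rot: [-3.139, 0.002, -3.14]
contact_force: [2.7, -6.2, 7.7]
width: 0.265
grasp_force: 61.5
```

The force rose to 7.7 N exactly at the predicted height (35.6), so the pin is seated. I let the spring load over onto the plate, then release and rise.

>>> {"op": "arm_command", "data": {
  "plan": [
    [0,-0.001,0,0,0,0],
    [0,-0.002,-0.0005,0,0,0],
    [0,-0.003,-0.0005,0,0,0],
    [0,-0.003,-0.0005,0,0,0]
  ]
}}

```text
clock: 14.6
eef_pos: [534.4, 8.9, 35.6]
tool_rot: [-3.141, 0.002, -3.141]
contact_force: [1.6, -2.7, 6.5]
width: 0.261
grasp_force: 61.1
```

>>> {"op": "arm_command", "data": {
  "plan": [
    [0,0,0,0,0,0],
    [0,0,0,0,0,0],
    [0,0,0,0,0,0],
    [0,0,0,0,0,0],
    [0,0,0,0,0,0],
    [0,0,0,0,0,0],
    [0,0,0,0,0,0]
  ],
  "hand": 0.65
}}

```text
clock: 15.3
eef_pos: [533.7, 9.7, 34.4]
tool_rot: [3.141, -0.0, -3.141]
contact_force: [-0.3, -0.1, -0.7]
width: 0.649
grasp_force: 0.0
```

>>> {"op": "arm_command", "data": {
  "plan": [
    [0,0,-0.02,0,0,0],
    [0,0,-0.05,0,0,0],
    [0,0,-0.1,0,0,0],
    [0,0,-0.17,0,0,0],
    [0,0,-0.24,0,0,0],
    [0,0,-0.24,0,0,0],
    [0,0,-0.24,0,0,0],
    [0,0,-0.24,0,0,0]
  ]
}}

```text
clock: 16.1
eef_pos: [533.0, 9.6, 153.7]
tool_rot: [3.142, -0.002, -3.141]
contact_force: [-0.9, -0.8, -0.4]
width: 0.655
grasp_force: 0.0
```

```bash
python3 - <<'E'
from h import *
c=wsnap();print(c["p"],robot.get_obs()["contact_force"])
cv2.imwrite("pics/w6.png",cv2.resize(c["img"][140:340,187:453],(798,600),interpolation=cv2.INTER_CUBIC))
for s,ce in ymask(c): print(s,ce,won(c,*ce,106))
E
```

```text
[532.98442081   9.58212679 153.7476057 ] [ 0.7267513   0.01580399 -0.20567158]
[   0  116   42   41 1396] [ 18.8 134.5] [ 443.2 -221.4  106. ]
[ 297  215   36   49 1393] [315.  239.6] [528.7   7.9 106. ]
```

View pics/w6.png

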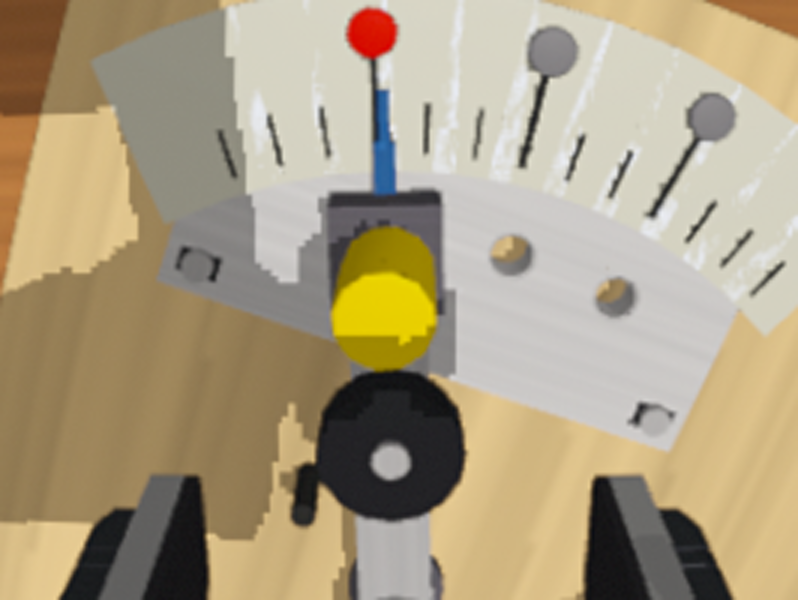

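The picture shows the arm parked by the pin. The pointer (382,95) is close beside the red line (372,60), the pin is upright, and the gripper is clear. I hand the job in.

```bash
python3 -c "
from workcell import robot
print(robot.close_job())"
```

```text
the job is handed in; nothing more can be done
None
```

The job is handed in: the arm is parked about 1° past the red mark with the pin seated in the plate and the gripper clear, and it took about 16 s; no verdict came back.

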